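# Focus the greyboard camera and hold its sprung shutter half open

## Task

Turn the round focus knob on the lid of the greyboard box camera until the flat steel pointer lines up with the long marker line (not the short one). Then slide the sprung shutter by its upright wooden tab to half of its travel, so that it uncovers half of the lens opening, and finish while still holding it there: do not let go, or it springs shut. Leave the pointer on the mark and do not push the glue bottle, sanding block or marker pen about.

Things in the scene. Friction and masses are not known exactly. Their poses are not given: they have to be found in the camera images.
- box_camera: Grey cardboard box 200 (x) x 220 (y) mm on a baseboard 240 x 260 x 12 mm, fixed; flat lid 122 mm above the table. Origin: centre of the underside; x away from the robot, out of the lens side; y left. On the lid: knob at x -50, y 0; pointer slot at x 0; tab at x 106; dots at x 84 show the tab's middle when shut (y -25), half open (y 0, larger dot), open (y 25). Lens: 50 mm dark disc, far face.
- focus_knob (a joint): Angle of the focus knob in rad, positive anticlockwise seen from above, range -3.1 to 3.1. It is geared to the pointer: 1 rad anticlockwise moves the pointer 12 mm towards the camera's +y (clockwise: towards -y). Friction about 0.04 N m; it stays where it is left.
- knob_grip (a point): Point on the upright axis of the focus knob, 28 mm above the lid (150 mm above the table), at mid-height of its round wooden head: 38 mm diameter, 30 mm high, 12 to 42 mm above the lid, on a thin stem. Any grasp direction from above will do. Its axes turn with the knob.
- pointer_tip (a point): Tip of the flat dark-steel pointer, whose needle points along the camera's +x and which slides along the camera's y (37 mm either way of the middle), lying less than 7 mm above the lid. The tip is at x = 35 mm in the camera's frame.
- long_mark: The wanted mark: dark line 38 mm long, 3 mm wide, on pale tape stuck to the lid, along the camera's x just beyond the pointer's tip, 16 to 28 mm to either side of the middle. Origin: middle of the line's end nearest the pointer; x along the line, away from the pointer. Aligned means the tip has the same y as this origin in the camera's frame.
- short_mark: The other mark, not wanted: the same tape with a line only 12 mm long. Same axes and origin as the long mark.
- shutter (a joint): Travel of the shutter in m: 0 = shut, 0.025 = half open, 0.050 = fully open. It slides along the camera's +y. A spring pulls it shut: 3 N at 0, rising by 0.3 N per mm to 10.5 N at half and 18 N fully open, plus about 0.6 N of friction.
- shutter_tab: Upright wooden tab on the shutter's aluminium plate, above the far edge of the lid: 20 mm along the camera's x, 16 mm along y (the slide direction), 40 mm high, from 4 to 44 mm above the lid. Origin: the tab's centre, 146 mm above the table; axes parallel to the camera's. It moves with the shutter.
- glue: Bystander: white glue bottle with a red nozzle, 60 mm diameter, 168 mm high, upright. Origin: centre of its underside.
- sanding_block: Bystander: dark sanding block 100 x 65 x 28 mm, lying flat. Origin: centre of its underside.
- marker: Bystander: blue marker pen 130 x 11 x 11 mm, lying along its x. Origin: centre of its underside.

How it is judged:
By the outcome, as a careful person would: the job done as asked, in the order asked, and still so for the second after the job is handed in, while the arm keeps its last pose, push and grip.
It also fails if it takes over 67 s, if anything falls off the work surface, if the arm or the gripper's body presses on something with over 40 N, if the wrist force passes 120 N, or if a joint passes its speed limit or range.

## Robot

A 6-joint arm with a two-finger parallel gripper is mounted at the origin on the work surface. World frame = base frame: x ahead of the robot, y to its left, z up, the work surface at z = 0. Lengths are in m, angles in rad, forces in N, time in s.
With the tool pointing down it reaches from about 0.25 to 0.85 m from the base axis. Payload 12.5 kg.
Tool frame: the origin (TCP) lies between the finger pads; the fingertips stand 17 mm ahead of it and the grasp point (between the pads) lies 2 mm behind it (r.tip_reach is the distance from the TCP to the fingertips, in m); z points along the fingers, y is the direction in which the jaws open and shut (so a half turn about z gives the same grasp; the last joint's range is limited). The gripper opens to 93 mm and grips with 3 to 60 N. Pads are 15 mm wide; open, the fingers measure 128 mm over their backs; the gripper's body (75 mm by 188 mm) begins 65 mm behind the grasp point.
Start: joints at [1.169, 0.351, 1.652, -0, 1.139, -0.085], TCP at [0.171, 0.523, 0.236] pointing down, gripper open.
Joint ranges: [-2.75, 2.75], [-0.79, 2.1], [0.01, 2.65], [-1.57, 4.71], [0.07, 3.14], [-2.87, 2.87]. Speed limits (rad/s): [2.22, 2.22, 2.79, 3.14, 3.14, 3.14].

## Interface

Orientations are given as a 3x3 rotation matrix whose columns are the frame's x, y, z axes.
In Python, from workcell import r gives the robot as it stands. Calls block until the motion is done:
- r.reach(position, orientation): joint-space move of the TCP to a pose.
- r.line_to(position, speed=0.15, ori=None): straight line of the TCP; ori=None keeps the orientation; speed is the mean speed in m/s.
- r.goto_joints(angles): joint-space move.
- r.ungrasp() and r.grasp(grasp_force=None): open the fingers fully, or close them until they stop; grasp_force is the grip in N (None keeps the last).
- r.pause(seconds).
- r.inverse_kinematics(position, orientation): joint angles nearest the present ones, or None.
- r.get_obs(): the state.
- r.snapshot(name): name is "scene" or "top" or "wrist"; returns a dict with "image" (480x640x3 uint8, red, green, blue), "range_z" (480x640 float32, m along the optical axis (not along the pixel's ray), 0 where there is no reading), "fovy" (degrees; the focal length in pixels is half the picture's height over the tangent of half this angle, whatever the lens; pixels are square), "cx", "cy" (the principal point, pixels), "extrinsics" (4x4, takes a point from world to camera coordinates); the wrist camera has in their place "T_tool_cam" (4x4, takes a point from camera to tool coordinates, whose origin is the TCP and whose axes are the flange's). Camera axes: x right, y down, z forward; pixel columns grow to the right and rows downward; lengths in m; the calibration is good to about 2 mm. A picture is of the moment at which its call begins: read the wrist's pose just before it.
A pose or a line that the arm cannot do raises r.MotionError and nothing moves.
- r.finish_job(): hands the job in, once; it reports no verdict.
The state is a dict: "time": time; "joints": joint angles; "dq": joint speeds; "joint_efforts": joint torques, N m; "eef_pos": TCP position; "tcp_rot": TCP orientation; "contact_force": force on the tool from outside, world axes, zero at the start; "ft_torque": the same for the moment, N m; "width": finger opening in m.
Only numpy, scipy, OpenCV 4.12 (cv2) and the standard library are available. Lean on these libraries where they do the work, as an engineer would, in place of code of your own. Each camera call takes 0.05 s, during which the arm holds its last target. There are 200 camera calls.

## Working session

There is one attempt and no reset: what is moved stays moved. The work goes in short steps, each a Python script; the robot and the scene stay as the last script left them, time stands still between calls to the robot, and variables do not carry over. Pictures are saved under pics/ and viewed, about 8 in all and at most 12, crops included, and the job is handed in when it is done.

```bash
ls; mkdir -p pics; cat > h.py <<'E'
import numpy as np, cv2
from workcell import r
def snap(n):
    o=r.get_obs(); s=r.snapshot(n)
    f=240/np.tan(np.radians(s["fovy"])/2)
    if n=="wrist":
        T=np.eye(4);T[:3,:3]=np.array(o["tcp_rot"]).reshape(3,3);T[:3,3]=o["eef_pos"]
        W=T@np.array(s["T_tool_cam"])
    else: W=np.linalg.inv(np.array(s["extrinsics"]))
    return dict(im=s["image"],z=s["range_z"],f=f,cx=s["cx"],cy=s["cy"],W=W)
def ray(s,u,v,h):
    d=s["W"][:3,:3]@np.array([(u-s["cx"])/s["f"],(v-s["cy"])/s["f"],1.]);p=s["W"][:3,3]
    return p+d*(h-p[2])/d[2]
def cloud(s):
    v,u=np.mgrid[:480,:640];z=s["z"]
    P=np.stack([(u-s["cx"])/s["f"]*z,(v-s["cy"])/s["f"]*z,z],-1)
    return P@s["W"][:3,:3].T+s["W"][:3,3]
def save(s,name): cv2.imwrite("pics/"+name,cv2.cvtColor(s["im"],cv2.COLOR_RGB2BGR))
E
python3 - <<'E'
from h import *
import pickle
for n in("top","scene"):
    s=snap(n);save(s,n+"0.png");pickle.dump(s,open(n+".pkl","wb"))
    print(n,s["f"],s["W"].round(3).tolist(),(s["z"]>0).mean())
    P=cloud(s);m=(s["z"]>0)&(abs(P[...,2]-.122)<.005);
    if m.sum(): 
        q=P[m][:,:2].astype(np.float32); print(m.sum(),cv2.minAreaRect(q))
print(r.get_obs())
E
```

```text
pics
top 533.229884535652 [[-0.039, -0.975, 0.219, 0.341], [-0.999, 0.039, -0.006, -0.01], [-0.002, -0.219, -0.976, 1.343], [0.0, 0.0, 0.0, 1.0]] 0.9958235677083334
8077 ((0.5030113458633423, -0.006390035152435303), (1.5099871158599854, 0.2653830051422119), 72.91188049316406)
scene 567.4497926953455 [[0.666, 0.585, -0.463, 1.112], [0.746, -0.534, 0.398, -0.442], [-0.015, -0.61, -0.792, 0.992], [0.0, 0.0, 0.0, 1.0]] 0.996044921875
9115 ((0.37917837500572205, 0.31937700510025024), (0.9402891397476196, 0.6257016062736511), 78.73104095458984)
{'time': 0.1, 'joints': array([ 1.16941388e+00,  3.51174662e-01,  1.65234355e+00, -4.12907942e-06,
        1.13910816e+00, -8.46067361e-02]), 'dq': array([ 0.00112606, -0.00228382, -0.00019226,  0.00076128, -0.0003586 ,
        0.00160294]), 'joint_efforts': array([ 1.50193762e-03, -4.98023701e+01, -2.85704345e+01,  7.00400141e-02,
        2.38491094e-02, -4.83047825e-05]), 'eef_pos': array([0.17119469, 0.52237524, 0.23516576]), 'tcp_rot': array([[-9.50245256e-01,  3.11502475e-01, -4.00412539e-04],
       [ 3.11502722e-01,  9.50244782e-01, -9.53025431e-04],
       [ 8.36201449e-05, -1.03033749e-03, -9.99999466e-01]]), 'contact_force': array([-0.13335158,  0.04253713,  0.19653982]), 'ft_torque': array([-0.01626545,  0.00672451, -0.03638497]), 'width': 0.09304442947924635}
```

View pics/top0.png

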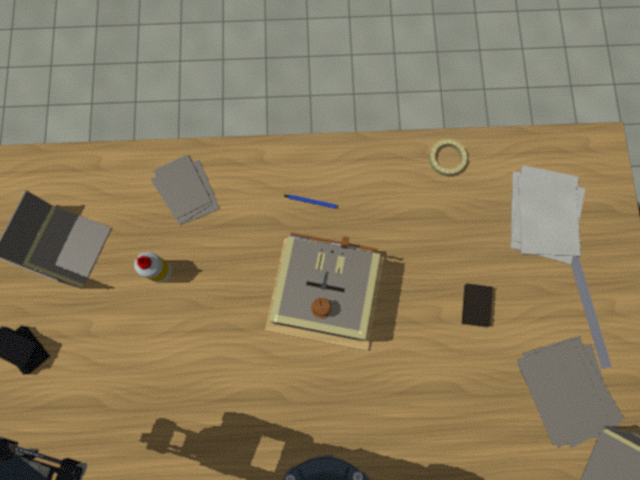

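View pics/scene0.png

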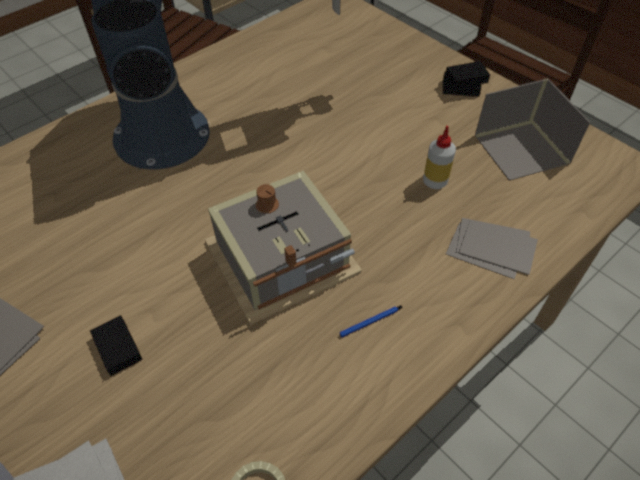

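The top view shows the box camera near (330,285), the knob at (321,307), the tab at (346,241) and tapes at (320,261) and (340,264). The bystanders are well away from it: glue (150,265), block (477,305), pen (310,201). Next I locate the lid coarsely and move the wrist camera above it.

```bash
python3 - <<'E'
from h import *
import pickle
s=pickle.load(open("top.pkl","rb"));P=cloud(s)
k=ray(s,321,306,.164);t=ray(s,345.5,240,.166);print("knob",k,"tab",t,np.hypot(*(t-k)[:2]),"expect",np.hypot(156,25))
v,u=np.mgrid[:480,:640]
m=((abs(P[...,2]-.122)<.01)&(u>260)&(u<395)&(v>230)&(v<345)).astype(np.uint8)
n,l,st,c=cv2.connectedComponentsWithStats(m);i=1+st[1:,4].argmax()
print(cv2.minAreaRect(P[l==i][:,:2].astype(np.float32)))
a=np.arctan2(*(t-k)[:2][::-1])-np.arctan2(-25,156);print("yaw",np.degrees(a))
c_=k[:2]-np.array([[np.cos(a),-np.sin(a)],[np.sin(a),np.cos(a)]])@[-.05,0];print("centre",c_)
w=snap("wrist");print("Ttc",np.array(r.snapshot("wrist")["T_tool_cam"]).round(3).tolist(),w["f"])
# tool x options; view pose over lid
for ang in (a,a+np.pi,a+np.pi/2,a-np.pi/2):
    R=np.array([[np.cos(ang),np.sin(ang),0],[np.sin(ang),-np.cos(ang),0],[0,0,-1]])
    print(np.degrees(ang),r.inverse_kinematics([c_[0],c_[1],.36],R))
E
```

```text
knob [ 0.46327954 -0.00951853  0.164     ] tab [ 0.6100563  -0.07079562  0.166     ] 0.15905439137993216 expect 157.99050604387594
((0.5187311768531799, -0.02257564663887024), (0.2211230844259262, 0.2140534371137619), 76.73820495605469)
yaw -13.555201102587912
centre [ 0.51188676 -0.02123764]
Ttc [[0.001, -0.955, -0.297, 0.085], [1.0, 0.001, 0.0, -0.001], [-0.0, -0.297, 0.955, -0.148], [0.0, 0.0, 0.0, 1.0]] 414.12895635180047
-13.555201102587912 [-1.32352556e-01  1.78598034e-01  1.57047540e+00 -4.44089210e-16
  1.39251922e+00  1.67502666e+00]
166.44479889741208 [-1.32352556e-01  1.78598034e-01  1.57047540e+00 -4.44089210e-16
  1.39251922e+00 -1.46656599e+00]
76.44479889741208 [-1.32352556e-01  1.78598034e-01  1.57047540e+00 -4.44089210e-16
  1.39251922e+00  1.04230334e-01]
-103.55520110258792 None
```

```bash
cat >> h.py <<'E'
def Rz(ang): return np.array([[np.cos(ang),np.sin(ang),0],[np.sin(ang),-np.cos(ang),0],[0,0,-1.]])
A0=np.radians(-13.4);C0=np.array([.513,-.022])
E
python3 - <<'E'
from h import *
import pickle
r.reach([.50,-.018,.34],Rz(A0))
w=snap("wrist");save(w,"w1.png");pickle.dump(w,open("w1.pkl","wb"))
print(r.get_obs()["time"],r.get_obs()["eef_pos"])
E
```

```text
2.5417 [ 0.49999093 -0.01745885  0.33988434]
```

View pics/w1.png

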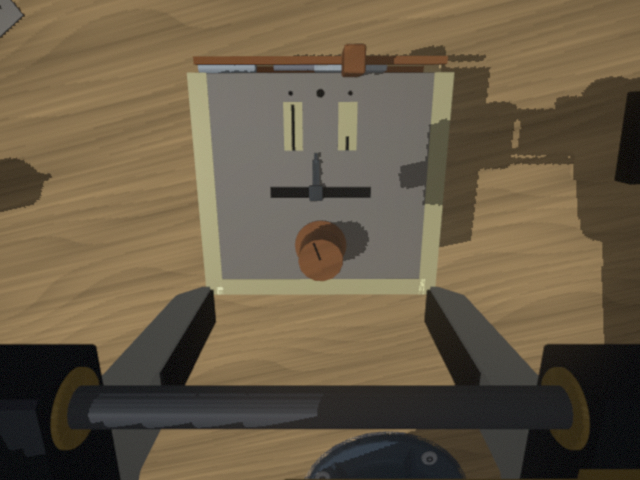

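The wrist view shows the long line on the left (+y) tape at (293,105–150), and the short one on the right at (347,137–150). The pointer tip is at (317,152), the dots at (291/320/350,93), the knob top near (320,257) and the tab at (354,58). Next I fit the camera's frame from the dots and pale edges.

```bash
cat >> h.py <<'E'
def marks(s,roi,thr=70):
    """dark blobs within roi (u0,v0,u1,v1): centroid, area, bbox"""
    u0,v0,u1,v1=roi; g=s["im"][v0:v1,u0:u1].max(2)
    n,l,st,c=cv2.connectedComponentsWithStats((g<thr).astype(np.uint8))
    return [(c[i]+[u0,v0],st[i]+np.array([u0,v0,0,0,0]),[np.argwhere(l==i)[:,::-1]+[u0,v0]][0]) for i in range(1,n) if st[i,4]>5]
E
python3 - <<'E'
from h import *
import pickle
s=pickle.load(open("w1.pkl","rb"))
def sh(u,v,h=.122): 
    p=ray(s,u,v,h); return p[:2].round(4)
L=marks(s,(255,80,385,205),75)
for c,st,_ in L: print(c.round(1),st,sh(*c))
D=[c for c,st,_ in L if c[1]<100]
hs=cv2.cvtColor(s["im"],cv2.COLOR_RGB2HSV); m=cv2.inRange(hs,(3,110,60),(18,255,255))
n,l,st,c=cv2.connectedComponentsWithStats(m)
for i in range(1,n):
    if st[i,4]>60: print("orange",st[i],c[i].round(1))
print("pointer rows");
for v in range(150,186,4):
    x=np.where(s["im"][v,300:335].max(1)<100)[0]+300; print(v,x.min() if len(x) else None,x.max() if len(x) else None,sh(x.mean(),v,.127) if len(x) else "")
P=cloud(s); print("lid z",P[225,250],P[130,400], "knob top",P[262,325],"tab",P[50,354])
E
python3 - <<'E'
import cv2
im=cv2.imread("pics/w1.png")[45:290,190:450];cv2.imwrite("pics/w1c.png",cv2.resize(im,None,fx=2.4,fy=2.4,interpolation=cv2.INTER_NEAREST)) 
E
```

```text
[319.9  92.7] [317  89   7   8  49] [ 0.5916 -0.0396]
[290.3  92.6] [289  91   4   4  14] [ 0.5974 -0.0156]
[349.7  92.5] [348  91   4   4  14] [ 0.5861 -0.0639]
[292.7 128.4] [292 105   3  45  97] [ 0.5689 -0.0103]
[346.6 143.1] [346 137   3  13  26] [ 0.5463 -0.0526]
[319.6 188.5] [ 271  153  100   48 1393] [ 0.5131 -0.0208]
orange [ 192   42  257   34 2815] [329.6  59.2]
orange [257  66  17   6  92] [264.8  68.6]
orange [387  66  37   6 214] [405.2  68.5]
orange [ 296  221   50   60 2270] [319.8 250.4]
pointer rows
150 None None 
154 314 320 [ 0.5436 -0.0257]
158 314 318 [ 0.5405 -0.0241]
162 312 322 [ 0.537  -0.0242]
166 312 320 [ 0.5339 -0.0225]
170 312 321 [ 0.5304 -0.0221]
174 312 322 [ 0.5269 -0.0218]
178 312 320 [ 0.5237 -0.0201]
182 312 322 [ 0.5201 -0.0201]
lid z [0.49477333 0.04914245 0.12162087] [ 0.54641452 -0.09963807  0.12088195] knob top [ 0.45906953 -0.01272254  0.16331467] tab [ 0.61268513 -0.06971367  0.16439029]
```

```bash
cat >> h.py <<'E'
A=np.radians(-13.2);C=np.array([.5102,-.0205])
B=np.array([[np.cos(A),-np.sin(A)],[np.sin(A),np.cos(A)]])
def cam(x,y,z): return np.append(C+B@[x,y],z)      # camera-frame xy -> world
def loc(p): return B.T@(np.asarray(p)[:2]-C)
def st(m=""):
    o=r.get_obs();print(m,"t %.1f"%o["time"],"w %.4f"%o["width"],"F",o["contact_force"].round(1),"T",o["ft_torque"].round(2),"loc",(loc(o["eef_pos"])*1e3).round(1),"z %.4f"%o["eef_pos"][2],"q6 %.3f"%o["joints"][5])
E
python3 - <<'E'
from h import *
K=cam(-.050,0,.151); print(K)
r.line_to(K+[0,0,.06],ori=Rz(A));r.line_to(K,speed=.08);st("down")
r.grasp(20);st("grip")
q=r.get_obs()["joints"].copy();q0=q[5]
for d in (.4,.8,1.2,1.69):
    q[5]=q0-d;r.goto_joints(q);st("turn")
w=snap("wrist");save(w,"w2.png")
E
```

```text
[ 0.46152105 -0.00908246  0.151     ]
down t 4.5 w 0.0928 F [-1.1  0.1 -0.8] T [ 0.01  0.2  -0.04] loc [-49.7   0. ] z 0.1514 q6 1.681
grip t 5.4 w 0.0379 F [-0.1  2.8  0.1] T [ 0.43  0.12 -0.05] loc [-50.    0.2] z 0.1510 q6 1.681
turn t 5.9 w 0.0375 F [ 0.6 -6.   0.5] T [-1.    0.17  0.1 ] loc [-49.9  -0.2] z 0.1511 q6 1.284
turn t 6.3 w 0.0379 F [ 0.6 -9.8 -2.3] T [-1.74 -0.02  0.03] loc [-49.6  -0.6] z 0.1510 q6 0.883
turn t 6.8 w 0.0379 F [  3.2 -12.   -3.6] T [-2.15 -0.44  0.04] loc [-49.2  -0.8] z 0.1511 q6 0.483
turn t 7.3 w 0.0378 F [  5.6 -12.9  -6.6] T [-2.39 -0.93  0.05] loc [-48.6  -0.8] z 0.1511 q6 -0.006
```

View pics/w2.png

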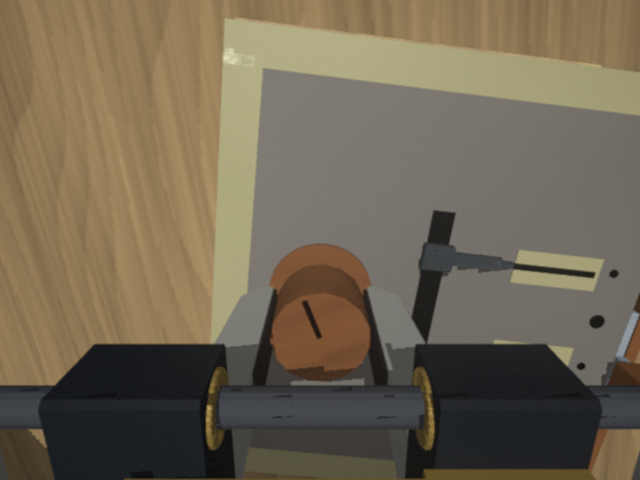

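The wrist view shows the pointer needle (440–510, 258–265) almost in line with the long mark (515–595, 266–275). I'll measure the offset while the knob is still held.

```bash
python3 - <<'E'
from h import *
import pickle
w=snap("wrist");pickle.dump(w,open("w2.pkl","wb"))
g=w["im"].max(2)
Z=cloud(w)[...,2]
for u in list(range(462,512,5))+list(range(518,596,8)):
    col=g[245:290,u].astype(float); ln=u>514
    m=np.where(col<75)[0]+245
    if not len(m): print(u,"none");continue
    wt=(100-g[m,u]).astype(float); v=(m*wt).sum()/wt.sum()
    print(u,"line" if ln else "ptr",m.min(),m.max(),(loc(ray(w,u,v,.122 if ln else .127))*1e3).round(2),"z",Z[int(v),u].round(4))
cv2.imwrite("pics/w2c.png",cv2.cvtColor(cv2.resize(w["im"][200:320,420:620],None,fx=4,fy=4,interpolation=cv2.INTER_CUBIC),cv2.COLOR_RGB2BGR))
E
```

```text
462 ptr 253 268 [10.2  24.77] z 0.1249
467 ptr 254 267 [12.39 25.09] z 0.1249
472 ptr 254 267 [14.61 25.31] z 0.1253
477 ptr 255 267 [16.85 25.4 ] z 0.1245
482 ptr 255 270 [19.23 24.93] z 0.1243
487 ptr 256 270 [21.5  24.94] z 0.1249
492 ptr 257 269 [23.71 25.22] z 0.1256
497 ptr 257 269 [25.78 26.02] z 0.1245
502 ptr 261 268 [28.31 25.02] z 0.1254
507 ptr 262 268 [30.58 25.06] z 0.1254
518 line 264 268 [38.41 23.4 ] z 0.1214
526 line 265 269 [42.18 23.38] z 0.122
534 line 266 270 [45.96 23.34] z 0.1213
542 line 267 271 [49.76 23.29] z 0.1222
550 line 268 272 [53.54 23.29] z 0.1221
558 line 269 273 [57.34 23.27] z 0.1225
566 line 270 274 [61.15 23.23] z 0.1224
574 line 271 275 [64.96 23.19] z 0.1221
582 line 271 275 [68.7  23.39] z 0.1216
590 line 272 276 [72.52 23.38] z 0.1221
```

View pics/w2c.png

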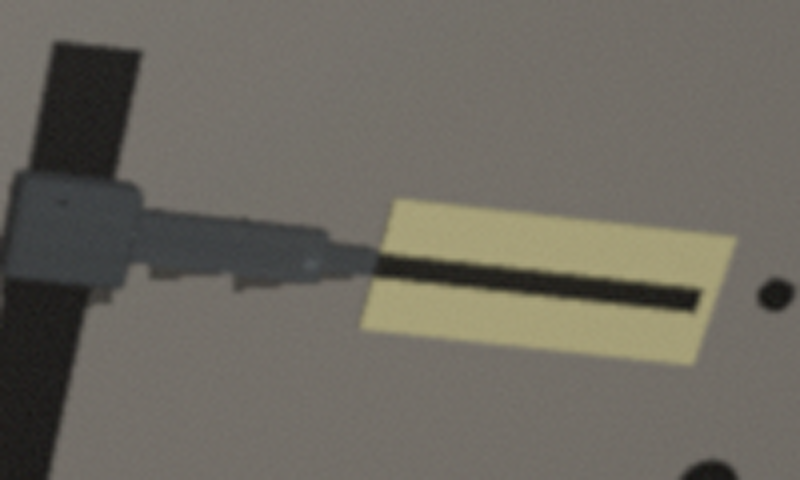

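In the crop the tip meets the near end of the line. Because the view is oblique and the pointer sits 3 mm above the lid, up to 1 mm of parallax is possible. I'll release the knob and look again with the wrist camera directly over the tip's y.

```bash
python3 - <<'E'
from h import *
import pickle
r.ungrasp();st("rel")
p=r.get_obs()["eef_pos"];r.line_to(p+[0,0,.05]);
r.reach(cam(-.03,.0235,.225),Rz(A));r.pause(.3);st()
w=snap("wrist");pickle.dump(w,open("w3.pkl","wb"));save(w,"w3.png")
print("cam loc",loc(w["W"][:3,3]))
L=marks(w,(180,0,460,260),75)
for c,s_,_ in L: print(c.round(1),s_,(loc(ray(w,*c,.122))*1e3).round(2))
E
```

```text
rel t 8.4 w 0.0928 F [-0.8 -0.2 -0.4] T [-0.05  0.06  0.03] loc [-50.    0.2] z 0.1510 q6 -0.009
 t 10.8 w 0.0927 F [-0.6 -0.5 -0.5] T [0.03 0.14 0.  ] loc [-30.   23.5] z 0.2250 q6 1.724
cam loc [0.05102579 0.02307671]
[451.6   2.6] [443   0  17   6  94] [106.15 -48.05]
[245.4   5.2] [180   4 173   4 392] [104.82  63.4 ]
[423.6  14.4] [399   6  61  17 559] [100.42 -33.31]
[362.7  15.4] [361  15   4   2   7] [99.88 -0.23]
[361.6  48.2] [356  42  12  13 122] [83.54 -0.1 ]
[316.6  48. ] [314  45   6   7  36] [83.59 24.89]
[406.5  48.2] [404  45   6   7  36] [ 83.56 -25.09]
[319.5 100.4] [318  67   4  68 271] [55.96 23.27]
[399.  124.5] [397 115   5  20  74] [ 42.59 -23.28]
[386.4 205. ] [  285   138   175   122 13282] [ -5.55 -18.27]
```

View pics/w3.png

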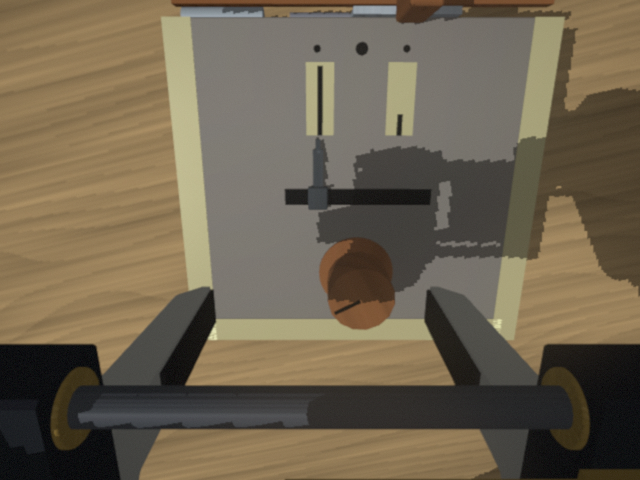

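The view shows the long line at u 319.5 (v 67–135), with the needle (v 140–185) and pointer head (318,197) close to it. I'll measure the needle's centre by its bluish tint, which excludes the shadow.

```bash
python3 - <<'E'
from h import *
import pickle
w=pickle.load(open("w3.pkl","rb"));im=w["im"].astype(int)
print(im[160,306:334].tolist())
bl=(im[...,2]-im[...,0])
for v in (143,148,153,158,163,168,173,178,183,190,196,202,206):
    m=np.where(bl[v,300:338]>3)[0]+300
    if len(m): print(v,m.min(),m.max(),(loc(ray(w,(m.min()+m.max())/2,v,.125))*1e3).round(2))
for v in (75,95,115,130):
    g=255-w["im"][v,308:332].max(1).astype(float);g=np.clip(g-150,0,None);u=(np.arange(308,332)*g).sum()/g.sum();print("line",v,u.round(2),(loc(ray(w,u,v,.122))*1e3).round(2))
E
```

```text
[[127, 123, 116], [126, 122, 116], [125, 123, 115], [127, 124, 116], [127, 123, 116], [125, 121, 114], [113, 110, 105], [83, 83, 83], [68, 71, 74], [68, 70, 73], [68, 70, 72], [66, 71, 72], [65, 68, 70], [69, 70, 73], [68, 72, 74], [68, 70, 72], [69, 72, 73], [70, 68, 65], [71, 69, 65], [72, 69, 65], [72, 69, 64], [79, 78, 72], [108, 104, 99], [123, 119, 113], [124, 120, 112], [126, 123, 116], [126, 122, 115], [126, 122, 115]]
143 317 318 [32.19 24.42]
148 316 318 [29.31 24.71]
153 314 322 [26.42 24.13]
158 314 320 [23.5  24.72]
163 315 319 [20.57 24.72]
168 315 321 [17.61 24.13]
173 314 320 [14.64 24.73]
178 314 321 [11.64 24.43]
183 314 321 [ 8.62 24.43]
190 308 325 [ 4.35 25.04]
196 309 326 [ 0.66 24.44]
202 308 324 [-3.06 25.36]
206 309 325 [-5.56 24.75]
line 75 319.54 [69.59 23.25]
line 95 319.56 [58.88 23.24]
line 115 319.59 [47.88 23.21]
line 130 319.45 [39.43 23.28]
```

Both views agree: the tip is at about y = 24.4 mm and the line at 23.25 mm. That is about 1.1 mm too far, so I turn back 0.093 rad clockwise and check again.

```bash
python3 - <<'E'
from h import *
K=cam(-.0495,-.0003,.151)
r.line_to(K+[0,0,.05]);r.line_to(K,speed=.08)
r.grasp(15);st("grip")
q=r.get_obs()["joints"].copy();q[5]+=.093;r.goto_joints(q);r.pause(.2);st("turn")
r.ungrasp();p=r.get_obs()["eef_pos"];r.line_to(p+[0,0,.05])
r.line_to(cam(-.03,.0235,.225),ori=Rz(A));r.pause(.3);st()
w=snap("wrist");im=w["im"].astype(int)
P=[];bl=im[...,2]-im[...,0]
for v in range(146,206,3):
    m=np.where(bl[v,300:338]>2)[0]+300
    if len(m)>1: P.append(loc(ray(w,(m.min()+m.max())/2,v,.125))[1]*1e3)
print("ptr",np.median(P),np.round(P,1))
for v in (75,115):
    g=np.clip(105-w["im"][v,308:332].max(1).astype(float),0,None);u=(np.arange(308,332)*g).sum()/g.sum();print("line",(loc(ray(w,u,v,.122))*1e3).round(2))
a=w["im"][50:215,260:420];save(w,"w4.png");cv2.imwrite("pics/w4c.png",cv2.cvtColor(cv2.resize(a,None,fx=3.6,fy=3.6,interpolation=cv2.INTER_CUBIC),cv2.COLOR_RGB2BGR))
E
```

```text
grip t 12.9 w 0.0376 F [1.1 5.9 0.6] T [0.89 0.04 0.05] loc [-49.5   0.1] z 0.1511 q6 1.680
turn t 13.3 w 0.0375 F [0.9 3.5 0.2] T [0.57 0.06 0.02] loc [-49.5   0.2] z 0.1511 q6 1.771
 t 15.6 w 0.0927 F [ 0.9 -1.  -0.5] T [-0.01  0.17  0.01] loc [-30.4  23.2] z 0.2246 q6 1.725
ptr 23.160382466410745 [23.4 23.2 23.2 23.2 23.2 23.2 22.9 23.2 23.2 23.2 23.2 23.2 23.2 23.2
 23.5 23.5 23.8 23.5 23.5 23.5]
line [69.13 23.23]
line [47.46 23.22]
```

View pics/w4c.png

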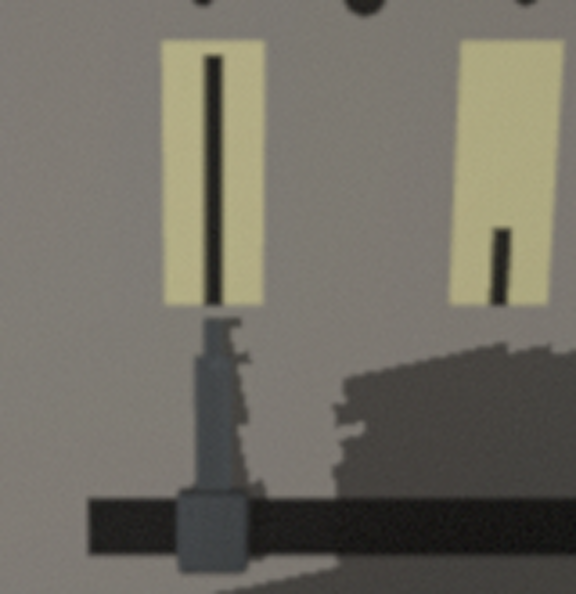

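The pointer (23.2 mm) is now in line with the long mark (23.2 mm). Next, the shutter tab.

```bash
python3 - <<'E'
from h import *
T=cam(.106,-.025,.150)
r.line_to(T+[0,0,.06],ori=Rz(A));r.line_to(T,speed=.08);st("down")
r.grasp(45);st("grip")
for y in (-.015,-.005,0): r.line_to(cam(.106,y,.150),speed=.04);st("slide")
r.pause(.5);st()
w=snap("scene");save(w,"s5.png")
a=w["im"][170:320,190:370];cv2.imwrite("pics/s5c.png",cv2.cvtColor(cv2.resize(a,None,fx=4,fy=4,interpolation=cv2.INTER_CUBIC),cv2.COLOR_RGB2BGR))
w=snap("wrist");save(w,"w5.png")
E
```

```text
down t 17.6 w 0.0930 F [-0.1  0.7  0.3] T [-0.    0.14 -0.01] loc [106.3 -25. ] z 0.1504 q6 1.612
grip t 18.8 w 0.0159 F [-0.1  1.   0.2] T [0.15 0.08 0.05] loc [106.  -24.9] z 0.1500 q6 1.612
slide t 19.2 w 0.0159 F [-1.7 -5.2  0.1] T [-0.66  0.35 -0.02] loc [106.  -15.4] z 0.1500 q6 1.629
slide t 19.6 w 0.0159 F [-1.9 -7.5  0.3] T [-1.06  0.45  0.01] loc [106.   -5.8] z 0.1500 q6 1.645
slide t 19.9 w 0.0152 F [-2.2 -9.3  1.6] T [-1.19  0.48 -0.03] loc [106.  -1.] z 0.1500 q6 1.653
 t 20.4 w 0.0158 F [-2.9 -8.   0.4] T [-1.24  0.44  0.01] loc [106.   -1.2] z 0.1500 q6 1.653
```

View pics/s5c.png

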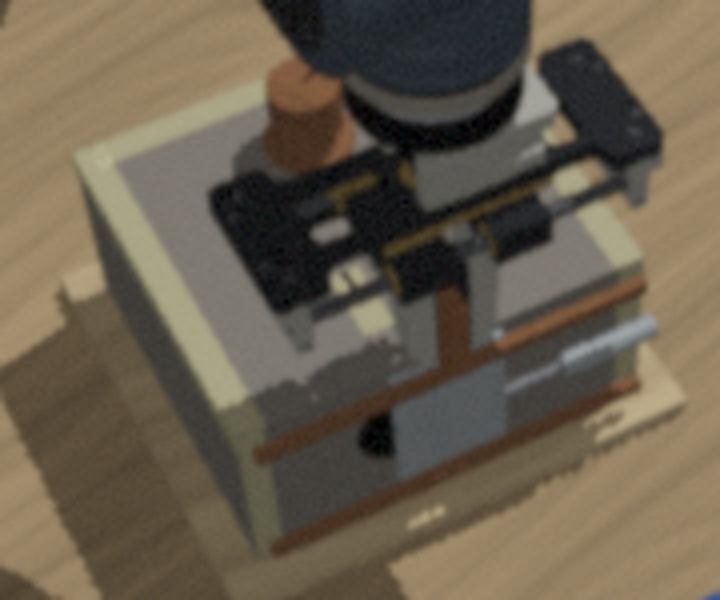

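View pics/w5.png

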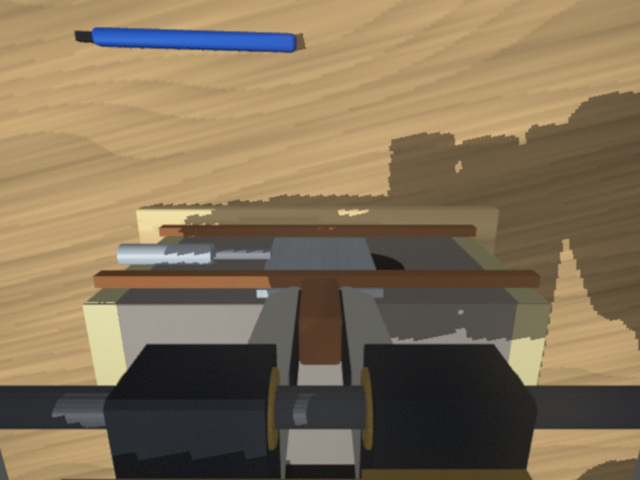

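The shutter is about half open (the lens disc shows at (375,435) in the crop) and the tab is between the pads. The arm sags 1.2 mm under the spring, so I compensate and then measure the tab directly.

```bash
cat > m.py <<'E'
from h import *
def meas():
    w=snap("wrist");hs=cv2.cvtColor(w["im"],cv2.COLOR_RGB2HSV);o=cv2.inRange(hs,(3,110,30),(18,255,255))
    for v,h in ((300,.1565-.0),(320,None),(340,None),(358,.163)):
        x=np.where(o[v,270:370])[0]+270
        # far face x=116 plane intersect
        d=w["W"][:3,:3]@np.array([(0),(v-w["cy"])/w["f"],1.]);n=np.append(B[:,0],0);p=w["W"][:3,3]
        f=lambda u:(lambda d:p+d*((np.append(C,0)+n*.116-p)@n)/(d@n))(w["W"][:3,:3]@np.array([(u-w["cx"])/w["f"],(v-w["cy"])/w["f"],1.]))
        a,b=f(x.min()-.5),f(x.max()+.5);print(v,x.min(),x.max(),"y %.2f..%.2f mid %.2f z %.3f"%(loc(a)[1]*1e3,loc(b)[1]*1e3,(loc(a)+loc(b))[1]*500,a[2]))
    v=279;x=np.where(o[v])[0];a,b=[ (loc(ray(w,u,v,.122))*1e3).round(1) for u in(x.min(),x.max())];print("rail",x.min(),x.max(),a,b)
    return w
E
python3 - <<'E'
from m import *
r.line_to(cam(.106,.0012,.150),speed=.03);r.pause(.5);st();meas()
E
```

```text
t 21.2 w 0.0159 F [ -3.  -10.2   1.1] T [-1.28  0.49 -0.01] loc [106.  -0.] z 0.1500 q6 1.655
300 301 339 y 7.03..-8.19 mid -0.58 z 0.151
320 298 341 y 7.41..-8.13 mid -0.36 z 0.167
340 299 340 y 6.43..-7.12 mid -0.34 z 0.180
358 299 340 y 5.95..-6.61 mid -0.33 z 0.190
rail 95 542 [112.6 102.6] [ 112.6 -102.8]
```

```bash
python3 - <<'E'
from h import *
r.pause(.5);st("final");print(r.finish_job())
E
```

```text
final t 21.8 w 0.0156 F [ -3.1 -10.1   0.7] T [-1.26  0.5   0.04] loc [ 1.06e+02 -1.00e-01] z 0.1500 q6 1.655
the job is handed in; nothing more can be done
None
```

The pointer is on the long mark and the shutter is held at half travel. I handed the job in at about 22 s with the tab still gripped.

- **Focus knob:** I turned it about 1.69 rad anticlockwise. The check showed it roughly 1.1 mm past the mark, so I turned it back 0.093 rad. At the last look from above, the pointer was at y = 23.2 mm and the long line at 23.2 mm. I did not look again after working the shutter, but nothing came near the knob or pointer after that.
- **Shutter:** I gripped the tab at 45 N and slid it 25 mm. The arm gave 1.2 mm under the spring, so I moved on by that much. At the end the tool was at y = -0.1 mm.
- **Shutter check:** The picture puts the tab's middle at -0.3 to -0.6 mm, with the half-open dot at -0.1 mm in the same frame. That leaves about 0.3–0.5 mm short of half, which I did not correct. The force of about 10.5 N matches the spring at half travel.
- **Bystanders:** The arm stayed well clear of the glue, sanding block and pen. I did not measure their positions again at the end.

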